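Seat the pressure pot's cover

TASK

The cover of the leaning pressure pot is being tightened crosswise: the far and near wing nuts have been turned about half way, the left and right ones are still loose. Turn the left and right nuts clockwise to about half way too, then go round again crosswise, a nut and then the one opposite it, turning all four fully home so that the cover goes down evenly and every bar ends pointing at the cover's centre. Let go, and leave the loose glassware and the wash bottle standing where they are.

Things in the scene. Friction and masses are not known exactly. Their poses are not given: they have to be found in the camera images.
- nut_far_grip (a point): Wing nut on the cover, farthest from the robot (top of the slope): black bar 72 long, 16 wide, 30 tall, on a steel hub 28 across, 16 tall. Point on the nut's axis where to grip, 12 below the bar's top, about 34 above the cover. x: along the bar; y: across it; z: the nut's axis, out of the cover (24 degrees from vertical, leaning towards the robot's side).
- nut_far (a joint): Turn of this nut, rad; grows clockwise seen looking down on it. 0 = loose end, 0.75 = half way, 1.5 = home (end stop, bar pointing at the cover's centre). Starts at 0.6 to 0.85 (bar aslant). Steady friction 0.12 N m, stays where left. Draws its side of the cover down 3.3 mm per rad.
- nut_left_grip (a point): Wing nut on the cover, on the robot's left: black bar 72 long, 16 wide, 30 tall, on a steel hub 28 across, 16 tall. Point on the nut's axis where to grip, 12 below the bar's top, about 34 above the cover. x: along the bar; y: across it; z: the nut's axis, out of the cover (24 degrees from vertical, leaning towards the robot's side).
- nut_left (a joint): Turn of this nut, rad; grows clockwise seen looking down on it. 0 = loose end, 0.75 = half way, 1.5 = home (end stop, bar pointing at the cover's centre). Starts at 0 to 0.2 (bar nearly square to the radius). Steady friction 0.12 N m, stays where left. Draws its side of the cover down 3.3 mm per rad.
- nut_near_grip (a point): Wing nut on the cover, nearest the robot (foot of the slope): black bar 72 long, 16 wide, 30 tall, on a steel hub 28 across, 16 tall. Point on the nut's axis where to grip, 12 below the bar's top, about 34 above the cover. x: along the bar; y: across it; z: the nut's axis, out of the cover (24 degrees from vertical, leaning towards the robot's side).
- nut_near (a joint): Turn of this nut, rad; grows clockwise seen looking down on it. 0 = loose end, 0.75 = half way, 1.5 = home (end stop, bar pointing at the cover's centre). Starts at 0.6 to 0.85 (bar aslant). Steady friction 0.12 N m, stays where left. Draws its side of the cover down 3.3 mm per rad.
- nut_right_grip (a point): Wing nut on the cover, on the robot's right: black bar 72 long, 16 wide, 30 tall, on a steel hub 28 across, 16 tall. Point on the nut's axis where to grip, 12 below the bar's top, about 34 above the cover. x: along the bar; y: across it; z: the nut's axis, out of the cover (24 degrees from vertical, leaning towards the robot's side).
- nut_right (a joint): Turn of this nut, rad; grows clockwise seen looking down on it. 0 = loose end, 0.75 = half way, 1.5 = home (end stop, bar pointing at the cover's centre). Starts at 0 to 0.2 (bar nearly square to the radius). Steady friction 0.12 N m, stays where left. Draws its side of the cover down 3.3 mm per rad.
- seat_centre (a point): Centre of the pot's fixed sealing face, 200 above the table. Stainless pot 210 across, flange 256, fixed in a cradle, leaning 24 degrees towards the robot's side. z: pot's axis, out of the face; x: up the slope, to nut_far; y: to nut_left. The nuts stand on a circle of 85 radius at +x, +y, -x, -y.
- cover_centre (a point): Centre of the underside of the round steel cover, 250 across, 16 thick, with a low brass boss (32 across, 10 tall) in the middle. z: out of the cover. Up to 5 off the sealing face at the start; seated when it lies on it, parallel. It lowers and cocks as the nuts are turned, and carries them with it.
- flask_mid (a point): Loose bystander, conical glass flask, diameter 88, height 130; point on its axis half-way up; z up. To be left standing.
- beaker_mid (a point): Loose bystander, glass beaker, diameter 76, height 95; point on its axis half-way up; z up. To be left standing.
- wash_bottle_mid (a point): Loose bystander, white plastic wash bottle with a bent spout, diameter 68, height 215 with spout; this point is 85 above the table; point on its axis half-way up its body; z up. To be left standing.
- cylinder_mid (a point): Loose bystander, glass measuring cylinder, foot diameter 68, height 210; point on its axis half-way up; z up. To be left standing.
There are look-alikes about, which are no part of the job. Leave any red look-alike of the part that bears beaker_mid alone.

How it is judged (in metres and radians):
On the way, in this order (a step that is already met when the one before it is completed fails the run):
1. all four nuts about half way (0.45 to 1.2 rad) (value of joint nut_far between 0.45 and 1.2 rad and value of joint nut_left between 0.45 and 1.2 rad and value of joint nut_near between 0.45 and 1.2 rad and value of joint nut_right between 0.45 and 1.2 rad), for 0.1 s.
2. one opposite pair home (over 1.3 rad), the other pair not yet (under 1.2) (((value of joint each of nut_far, nut_near above 1.3 rad and value of joint each of nut_left, nut_right below 1.2 rad) or (value of joint each of nut_left, nut_right above 1.3 rad and value of joint each of nut_far, nut_near below 1.2 rad))), for 0.1 s.
At the end, for the whole second after the job is handed in: All four nuts are home (within 0.2 rad of the stop at 1.5 rad), the cover lies within 1 mm of the sealing face and within 0.008 rad of parallel, and the four loose bystanders stand upright (within 0.35 rad) within 40 mm of where they were (value of joint each of nut_far, nut_left, nut_near, nut_right above 1.3 rad and angle between the z axis of cover_centre and the z axis of seat_centre, either way round below 0.008 rad and z of cover_centre in the frame of seat_centre below 0.001 m and distance of each of flask_mid, beaker_mid, wash_bottle_mid, cylinder_mid from where it was at the start of the episode below 0.04 m and angle between each of flask_mid, beaker_mid, wash_bottle_mid, cylinder_mid's own z axis and vertical below 0.35 rad); the robot touches nothing.
It fails at once if the cover was cocked: pulled down more than 3.8 mm farther on one side than on the opposite side, from nut to nut (over 0.0225 rad) (angle between the z axis of cover_centre and the z axis of seat_centre, either way round above 0.0225 rad).
It fails at once if a loose bystander was knocked over or pushed more than 40 mm (not (distance of each of flask_mid, beaker_mid, wash_bottle_mid, cylinder_mid from where it was at the start of the episode below 0.04 m and angle between each of flask_mid, beaker_mid, wash_bottle_mid, cylinder_mid's own z axis and vertical below 0.35 rad)).
It also fails if it takes over 70 s, if anything falls off the work surface, if the arm or the gripper's body presses on something with over 40 N, if the wrist force passes 120 N, or if a joint passes its speed limit or range.

ROBOT

A 6-joint arm with a two-finger parallel gripper is mounted at the origin on the work surface. World frame = base frame: x ahead of the robot, y to its left, z up, the work surface at z = 0. Lengths are in mm, angles in rad, forces in N, time in s.
With the tool pointing down it reaches from about 350 to 775 mm from the base axis. Payload 7.3 kg.
Tool frame: the origin (TCP) lies at the very end of the fingers, on their centre line; the grasp point (between the pads) lies 19 mm behind it; z points along the fingers, y is the line along which they close (so a half turn about z gives the same grasp; the last joint's range is limited). The gripper opens to 92 mm and grips with 3 to 60 N. Pads are 19 mm wide; open, the fingers measure 130 mm over their backs; the gripper's body (75 mm by 190 mm) begins 47 mm behind the grasp point.
Start: joints at [1.11, 0.342, 1.524, -0, 1.275, -0.146], TCP at [162.541, 499.228, 197.141] pointing down, gripper open.
Joint ranges: [-2.53, 2.53], [-0.77, 2.02], [0.04, 2.7], [-1, 4.14], [0.28, 2.66], [-3.11, 3.11]. Speed limits (rad/s): [2.57, 2.57, 3.14, 3.14, 3.14, 3.14].

INTERFACE

Orientations are given as [roll, pitch, yaw] about the fixed x, y, z axes, in that order (R = Rz(yaw) Ry(pitch) Rx(roll)).
In Python, from plant import bot gives the robot as it stands.
- The arm moves only by the tool send_rows, never from a script. Its argument "rows" is a list of rows, each an object of numbers: "x", "y", "z": the shift along the tool's x, y, z in units of 0.2 m (1.0 is 0.2 m); "ax", "ay", "az": the turn, a rotation vector about the tool's x, y, z in units of 60 degrees (1.0 is 60 degrees); "jaw": the opening, from -1 (shut) to 1 (fully open), so that 0 is half open. In form: [{"x": .., "y": .., "z": .., "ax": .., "ay": .., "az": .., "jaw": ..}, ...]. A call has exactly 10 rows; each row is the pose to reach, as a shift and turn from the pose commanded when the call began, along the tool's axes at that moment; what a row does not reach only later rows make up. A row lasts 1/8 s, in which the tool goes at most 62.5 mm and 10.7 degrees, less where a joint would pass 70% of its speed; a pose out of reach is approached as far as the arm can. A call with a number of a shift or a turn outside -1 to 1 is refused whole. A call with a gripper value outside its range is refused whole. The fingers move at their own pace and stop on an object; the grip force is fixed at half the most. Time passes only in rows, so rows that repeat a pose let the fingers close, or fill a call up. It gives the time, the measured TCP pose, the force, the opening and the grip force at its end, in the units of the state.
- bot.get_obs(): the state, without advancing time (a new reading comes with each control period).
- bot.capture(name): name is "scene" or "top" or "wrist"; returns (picture, depth): 480x640x3 uint8, red, green, blue; 480x640 float32, mm along the optical axis (not along the pixel's ray), 0 where there is no reading.
- bot.camera_model(name): a dict with "vertical_fov" (degrees; the focal length in pixels is half the picture's height over the tangent of half this angle, whatever the lens; pixels are square), "cx", "cy" (the principal point, pixels), "R" (3x3) and "t" (3): a world point X has camera coordinates R X + t; the wrist camera has in their place "T_tool_cam" (4x4, takes a point from camera to tool coordinates, whose origin is the TCP and whose axes are the flange's). Camera axes: x right, y down, z forward; pixel columns grow to the right and rows downward; lengths in mm; the calibration is good to about 2 mm. A picture is of the moment at which its call begins: read the wrist's pose just before it. camera_model takes no time and is no camera call.
- bot.close_job(): hands the job in; it is judged then, once.
The state is a dict: "time": time; "joint_positions": joint angles; "dq": joint speeds; "tau": joint torques, N m; "tool_pos": TCP position; "tcp_rot": TCP orientation; "contact_force": force on the tool from outside, world axes, zero at the start; "moment": the same for the moment, N m; "grip_width": finger opening in mm; "finger_force": force on a finger pad.
Only numpy, scipy, OpenCV 4.12 (cv2) and the standard library are available. Lean on these libraries where they do the work, as an engineer would, in place of code of your own. Each camera call takes 0.05 s, during which the arm holds its last target. There are 200 camera calls.

## Working session

There is one attempt and no reset: what is moved stays moved. The work goes in short steps, Python scripts to look and compute and a tool call to move; the robot and the scene stay as the last step left them, time stands still between calls to the robot, and variables do not carry over. Pictures are saved under pics/ and viewed, at most 10 in all, crops included, and the job is handed in when it is done.

Besides the shell and the picture viewer there is one more tool, called after "Request:" as name([rows], argument=value, ...), one row to a line, values as JSON. send_rows: Moves the arm, as the interface text tells. Its arguments: {"type":"object","properties":{"rows":{"type":"array","items":{"type":"object","properties":{"x":{"type":"number","minimum":-1,"maximum":1},"y":{"type":"number","minimum":-1,"maximum":1},"z":{"type":"number","minimum":-1,"maximum":1},"ax":{"type":"number","minimum":-1,"maximum":1},"ay":{"type":"number","minimum":-1,"maximum":1},"az":{"type":"number","minimum":-1,"maximum":1},"jaw":{"type":"number"}}}}},"required":["rows"]}

```bash
mkdir -p pics; ls
python3 - <<'E'
from plant import bot
import cv2,numpy as np
o=bot.get_obs();print(o['time'],o['tool_pos'],o['tcp_rot'],o['grip_width'])
for n in("scene","top"):
    p,d=bot.capture(n);np.savez('pics/'+n,p=p,d=d);cv2.imwrite(f'pics/{n}.png',p[:,:,::-1]);m=bot.camera_model(n);print(n,m)
print(bot.camera_model('wrist'))
E
```

```text
pics
0.0 [162.31854852 498.78942165 196.42962903] [-3.14002907e+00 -2.24849453e-04  2.82678596e+00] 91.81664229715494
scene {'vertical_fov': 57.98786437748434, 'cx': 318.11446724624824, 'cy': 235.89938975127046, 'R': array([[ 0.78981401,  0.61334393,  0.00174891],
       [ 0.48420244, -0.62176085, -0.61559845],
       [-0.37648617,  0.48705511, -0.78805805]]), 't': array([-348.33768154, -172.69870891, 1365.32288678])}
top {'vertical_fov': 42.04299426031925, 'cx': 323.94657113971545, 'cy': 230.25502440475714, 'R': array([[-0.02241389, -0.99957582, -0.01859576],
       [-0.98742066,  0.02504571, -0.156119  ],
       [ 0.15651853,  0.01486261, -0.98756319]]), 't': array([ -29.57094873,  520.95952393, 1408.9096763 ])}
{'vertical_fov': 63.208141174610304, 'cx': 319.60546785574076, 'cy': 235.24933040142028, 'T_tool_cam': array([[ 2.69041923e-04, -9.60149676e-01, -2.79486183e-01,
         7.59116120e+01],
       [ 9.99999796e-01,  9.65514988e-05,  6.30936298e-04,
         2.20460639e-01],
       [-5.78808473e-04, -2.79486296e-01,  9.60149507e-01,
        -1.86965361e+02],
       [ 0.00000000e+00,  0.00000000e+00,  0.00000000e+00,
         1.00000000e+00]])}
```

View pics/scene.png

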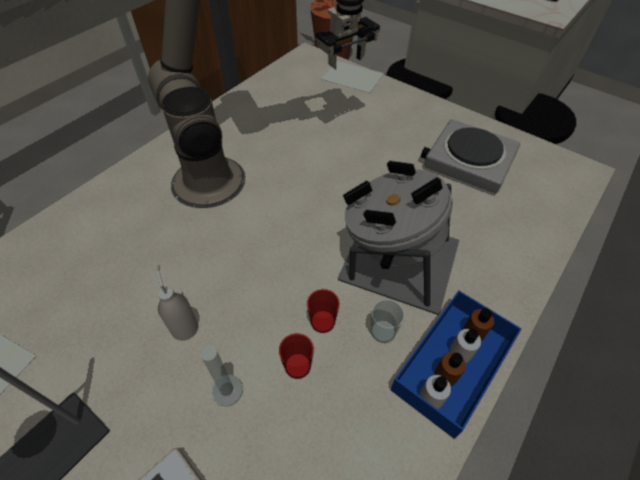

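View pics/top.png

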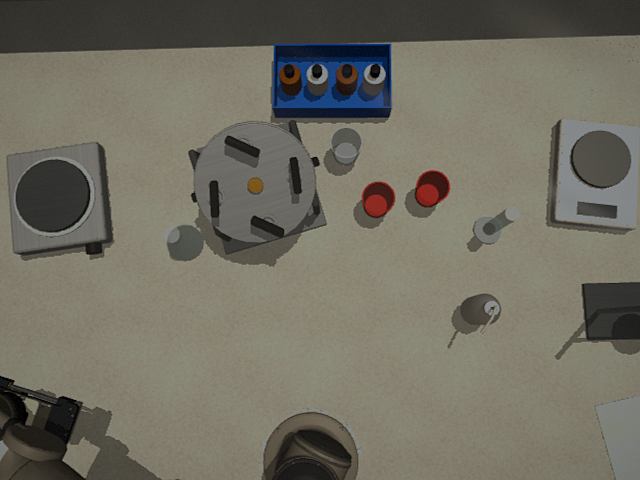

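The scene view shows the pot at about (398,210), with four black bars around a brass boss at (393,200). The top view has the boss at (255,185) and bars at (242,148) far, (214,199) left, (267,227) near and (296,175) right. The flask is at (185,242) and the beaker at (345,147). Next I measure the cover plane and the bars with depth.

```bash
cat > h.py <<'E'
import numpy as np,cv2
from plant import bot
from scipy.spatial.transform import Rotation as Ro
def rotm(r): return Ro.from_euler('xyz',r).as_matrix()
def cloud(name,p,d,o=None):
    m=bot.camera_model(name);f=240/np.tan(np.radians(m['vertical_fov'])/2)
    v,u=np.mgrid[:480,:640];C=np.stack([(u-m['cx'])/f*d,(v-m['cy'])/f*d,d],-1).astype(float)
    if name=='wrist':
        T=m['T_tool_cam'];C=C@T[:3,:3].T+T[:3,3];return C@rotm(o['tcp_rot']).T+o['tool_pos']
    return (C-m['t'])@m['R']
E
python3 - <<'E'
from h import *
for n,(u0,u1,v0,v1) in dict(top=(185,325,115,250),scene=(335,460,155,260)).items():
    z=np.load(f'pics/{n}.npz');p,d=z['p'].astype(int),z['d'];X=cloud(n,p,d)
    reg=np.zeros((480,640),bool);reg[v0:v1,u0:u1]=1
    reg&=(d>0)&(X[...,2]>120)
    hsv=cv2.cvtColor(z['p'],cv2.COLOR_RGB2HSV)
    gray=reg&(p.max(-1)>75)&(hsv[...,1]<60); 
    P=X[gray];rng=np.random.default_rng(0);best=0
    for _ in range(400):
        a,b,c=P[rng.choice(len(P),3,False)];nn=np.cross(b-a,c-a);nn/=np.linalg.norm(nn)+1e-9
        k=abs((P-a)@nn)<2
        if k.sum()>best:best=k.sum();K=k
    Q=P[K];c=Q.mean(0);nn=np.linalg.svd(Q-c)[2][2];nn*=np.sign(nn[2])
    print(n,best,len(P),'plane c',c.round(1),'n',nn.round(4),'tilt',np.degrees(np.arccos(nn[2])).round(2),'az',np.degrees(np.arctan2(nn[1],nn[0])).round(1))
    br=reg&(hsv[...,1]>110)&(p[...,0]>p[...,2]+40);B=X[br];print(' boss',br.sum(),np.median(B,0).round(1),'h',np.median((B-c)@nn).round(1))
    h=(X-c)@nn
    # in-plane axes
    ex=np.array([1,0,0])-nn*nn[0];ex/=np.linalg.norm(ex);ey=np.cross(nn,ex)
    bar=(reg&(p.max(-1)<70)&(h>36)&(h<60)).astype(np.uint8)
    k,L,S,_=cv2.connectedComponentsWithStats(bar)
    for i in range(1,k):
        if S[i,4]<40: continue
        W=X[L==i];q=np.c_[(W-c)@ex,(W-c)@ey].astype(np.float32)
        (r,sz,a)=cv2.minAreaRect(q);m=q.mean(0);D=np.linalg.svd(q-m)[2][0]
        hh=np.median(h[L==i]);w=c+r[0]*ex+r[1]*ey+nn*34
        print(' bar',S[i,4],'size',np.round(sz,1),'h',hh.round(1),'grip',w.round(1),'ang ccw from ex',np.degrees(np.arctan2(D[1],D[0])).round(1)%180)
E
```

```text
top 4404 9535 plane c [598.2  97.5 218.9] n [-0.3907 -0.1018  0.9149] tilt 23.81 az -165.4
 boss 182 [587.7  94.1 227. ] h 11.7
 bar 300 size [70.4 17. ] h 45.9 grip [654.1 113.2 281.7] ang ccw from ex 65.5
 bar 280 size [70.3 15.9] h 46.0 grip [601.3  11.2 247.8] ang ccw from ex 7.399994
 bar 274 size [71.6 14.9] h 46.6 grip [556.9 174.4 247. ] ang ccw from ex 1.800003
 bar 285 size [72.1 17.9] h 45.4 grip [503.5  72.1 212.8] ang ccw from ex 64.4
scene 2578 4454 plane c [608.5  75.5 223. ] n [-0.3879 -0.1146  0.9145] tilt 23.86 az -163.5
 boss 97 [589.3  92.6 228.8] h 11.0
 bar 155 size [72.3 15.2] h 43.7 grip [556.6 174.4 250.6] ang ccw from ex 2.2
 bar 237 size [70.9 16.8] h 44.6 grip [653.9 113.3 284.2] ang ccw from ex 65.5
 bar 175 size [71.5 18.6] h 43.9 grip [505.3  71.7 215.9] ang ccw from ex 64.1
 bar 235 size [70.9 17.3] h 45.5 grip [601.7  10.7 249.2] ang ccw from ex 8.5
```

```bash
cat >> h.py <<'E'
n=np.array([-.3893,-.108,.9147]);n/=np.linalg.norm(n)
ex=np.array([1,0,0])-n*n[0];ex/=np.linalg.norm(ex);ey=np.cross(n,ex)
G=dict(far=(654,113.2,282.9),right=(601.5,11,248.5),left=(556.7,174.4,248.8),near=(504.4,71.9,214.3))
G={k:np.array(v) for k,v in G.items()}
C=sum(G.values())/4
def tgt(nut,ang,h):  # ang: deg ccw of tool x from ex in plane; h: height above grip pose
    a=np.radians(ang);x=np.cos(a)*ex+np.sin(a)*ey;z=-n
    return G[nut]+n*(h-19),np.c_[x,np.cross(z,x),z]
def go(pos,R,p0=None,R0=None):
    o=bot.get_obs()
    if p0 is None:p0,R0=np.array(o['tool_pos']),rotm(o['tcp_rot'])
    s=R0.T@(pos-p0)/200;r=Ro.from_matrix(R0.T@R).as_rotvec()/np.radians(60)
    return s.round(3),r.round(3)
E
python3 - <<'E'
from h import *
print('C',C.round(1))
for k,v in G.items():
    e=v-C;print(k,'r',np.linalg.norm(e).round(1),'off',(e@n).round(1),'az in plane',np.degrees(np.arctan2(e@ey,e@ex)).round(1))
print(go(*tgt('left',182,90)))
E
```

```text
C [579.2  92.6 248.6]
far r 84.9 off -0.0 az in plane 16.7
right r 84.6 off 0.0 az in plane -73.3
left r 84.8 off 0.1 az in plane 106.7
near r 84.8 off -0.1 az in plane -163.1
(array([-2.257, -1.012, -0.585]), array([-0.165, -0.364, -0.306]))
```

Request:
send_rows([
  {"x": -0.25,"y": -0.11,"z": -0.2,"jaw": 0.2},
  {"x": -0.5,"y": -0.22,"z": -0.4,"jaw": 0.2},
  {"x": -0.75,"y": -0.33,"z": -0.5,"jaw": 0.2},
  {"x": -1,"y": -0.45,"z": -0.6,"jaw": 0.2},
  {"x": -1,"y": -0.45,"z": -0.6,"ax": -0.165,"ay": -0.364,"az": -0.306,"jaw": 0.2},
  {"x": -1,"y": -0.45,"z": -0.6,"ax": -0.165,"ay": -0.364,"az": -0.306,"jaw": 0.2},
  {"x": -1,"y": -0.45,"z": -0.6,"ax": -0.165,"ay": -0.364,"az": -0.306,"jaw": 0.2},
  {"x": -1,"y": -0.45,"z": -0.6,"ax": -0.165,"ay": -0.364,"az": -0.306,"jaw": 0.2},
  {"x": -1,"y": -0.45,"z": -0.6,"ax": -0.165,"ay": -0.364,"az": -0.306,"jaw": 0.2},
  {"x": -1,"y": -0.45,"z": -0.6,"ax": -0.165,"ay": -0.364,"az": -0.306,"jaw": 0.2},
])

```text
schema error: expected keys x, y, z, ax, ay, az, jaw
```

Run:
```python
from h import *
o=bot.get_obs();print(o['time'],o['tool_pos'],o['grip_width'],np.round(o['joint_positions'],2))
print(go(*tgt('left',182,90)))
```

```text
0.1 [162.36683686 498.84282716 196.5103322 ] 91.78738385454271 [ 1.11  0.34  1.52 -0.    1.28 -0.15]
(array([-2.257, -1.012, -0.585]), array([-0.165, -0.364, -0.306]))
```

Request:
send_rows([
  {"x": -0.25,"y": -0.11,"z": -0.2,"ax": 0,"ay": 0,"az": 0,"jaw": 0.2},
  {"x": -0.5,"y": -0.22,"z": -0.4,"ax": 0,"ay": 0,"az": 0,"jaw": 0.2},
  {"x": -0.75,"y": -0.33,"z": -0.5,"ax": 0,"ay": 0,"az": 0,"jaw": 0.2},
  {"x": -1,"y": -0.45,"z": -0.6,"ax": -0.05,"ay": -0.1,"az": -0.1,"jaw": 0.2},
  {"x": -1,"y": -0.45,"z": -0.6,"ax": -0.165,"ay": -0.364,"az": -0.306,"jaw": 0.2},
  {"x": -1,"y": -0.45,"z": -0.6,"ax": -0.165,"ay": -0.364,"az": -0.306,"jaw": 0.2},
  {"x": -1,"y": -0.45,"z": -0.6,"ax": -0.165,"ay": -0.364,"az": -0.306,"jaw": 0.2},
  {"x": -1,"y": -0.45,"z": -0.6,"ax": -0.165,"ay": -0.364,"az": -0.306,"jaw": 0.2},
  {"x": -1,"y": -0.45,"z": -0.6,"ax": -0.165,"ay": -0.364,"az": -0.306,"jaw": 0.2},
  {"x": -1,"y": -0.45,"z": -0.6,"ax": -0.165,"ay": -0.364,"az": -0.306,"jaw": 0.2},
])

```text
time: 1.35
tool_pos: [325.5, 352.0, 317.0]
tcp_rot: [3.027, 0.401, 3.128]
contact_force: [0.0, 0.1, 0.6]
grip_width: 55.1
finger_force: 0.0
```

```bash
cat > s.py <<'E'
from h import *
import sys
o=bot.get_obs();print(round(o['time'],2),np.round(o['tool_pos'],1),round(o['grip_width'],1),'q',np.round(o['joint_positions'],2),'F',np.round(o['contact_force'],1),'M',np.round(o['moment'],2),'f',np.round(o['finger_force'],1))
a=sys.argv[1:]
for i in range(0,len(a),3): print(a[i:i+3],*go(*tgt(a[i],float(a[i+1]),float(a[i+2]))))
x=rotm(o['tcp_rot'])[:,0];print('tool x ang',np.degrees(np.arctan2(x@ey,x@ex)).round(1))
E
python3 s.py left 182 90
```

```text
1.35 [325.5 352.  317. ] 55.1 q [ 0.82 -0.02  1.72 -0.24  1.1  -0.69] F [0.  0.1 0.6] M [-0.09  0.23  0.  ] f 0.0
['left', '182', '90'] [-0.942 -0.954  0.31 ] [ 0.001 -0.    -0.002]
tool x ang -178.1
```

Request:
send_rows([
  {"x": -0.2,"y": -0.2,"z": 0,"ax": 0,"ay": 0,"az": 0,"jaw": 0},
  {"x": -0.4,"y": -0.4,"z": 0.05,"ax": 0,"ay": 0,"az": 0,"jaw": 0},
  {"x": -0.6,"y": -0.6,"z": 0.1,"ax": 0,"ay": 0,"az": 0,"jaw": 0},
  {"x": -0.8,"y": -0.8,"z": 0.2,"ax": 0,"ay": 0,"az": 0,"jaw": 0},
  {"x": -0.942,"y": -0.954,"z": 0.31,"ax": 0,"ay": 0,"az": 0,"jaw": 0},
  {"x": -0.942,"y": -0.954,"z": 0.4,"ax": 0,"ay": 0,"az": 0,"jaw": 0},
  {"x": -0.942,"y": -0.954,"z": 0.5,"ax": 0,"ay": 0,"az": 0,"jaw": 0},
  {"x": -0.942,"y": -0.954,"z": 0.5,"ax": 0,"ay": 0,"az": 0,"jaw": 0},
  {"x": -0.942,"y": -0.954,"z": 0.5,"ax": 0,"ay": 0,"az": 0,"jaw": 0},
  {"x": -0.942,"y": -0.954,"z": 0.5,"ax": 0,"ay": 0,"az": 0,"jaw": 0},
])

```text
time: 2.6
tool_pos: [543.5, 170.9, 280.4]
tcp_rot: [3.027, 0.403, 3.129]
contact_force: [1.2, -0.3, 1.0]
grip_width: 46.1
finger_force: 0.0
```

```bash
python3 s.py left 182 0
python3 - <<'E'
from h import *
p,d=bot.capture('wrist');cv2.imwrite('pics/w1.png',p[:,:,::-1])
E
```

```text
2.6 [543.5 170.9 280.4] 46.1 q [ 0.14  0.12  1.67  0.07  0.94 -1.47] F [ 1.2 -0.3  1. ] M [-0.07  0.27  0.01] f 0.0
['left', '182', '0'] [ 0.002 -0.002  0.267] [ 0.002  0.002 -0.001]
tool x ang -178.0
```

View pics/w1.png

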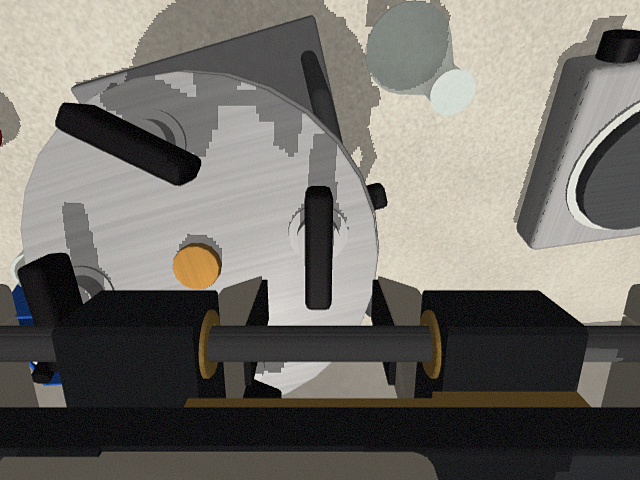

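The wrist view shows the left bar at (318,247), midway between the fingers, with the boss at (197,266). So I go down and close.

Request:
send_rows([
  {"x": 0,"y": 0,"z": 0.14,"ax": 0,"ay": 0,"az": 0,"jaw": 0},
  {"x": 0,"y": 0,"z": 0.265,"ax": 0,"ay": 0,"az": 0,"jaw": 0},
  {"x": 0,"y": 0,"z": 0.265,"ax": 0,"ay": 0,"az": 0,"jaw": 0},
  {"x": 0,"y": 0,"z": 0.265,"ax": 0,"ay": 0,"az": 0,"jaw": -1},
  {"x": 0,"y": 0,"z": 0.265,"ax": 0,"ay": 0,"az": 0,"jaw": -1},
  {"x": 0,"y": 0,"z": 0.265,"ax": 0,"ay": 0,"az": 0,"jaw": -1},
  {"x": 0,"y": 0,"z": 0.265,"ax": 0,"ay": 0,"az": 0,"jaw": -1},
  {"x": 0,"y": 0,"z": 0.265,"ax": 0,"ay": 0,"az": 0,"jaw": -1},
  {"x": 0,"y": 0,"z": 0.265,"ax": 0,"ay": 0,"az": 0,"jaw": -1},
  {"x": 0,"y": 0,"z": 0.265,"ax": 0,"ay": 0,"az": 0,"jaw": -1},
])

```text
time: 3.9
tool_pos: [564.2, 176.6, 231.3]
tcp_rot: [3.027, 0.403, 3.129]
contact_force: [-2.4, -2.7, 4.3]
grip_width: 0.2
finger_force: 2.9
```

```bash
python3 s.py left 147 -2
```

```text
3.9 [564.2 176.6 231.3] 0.2 q [ 0.14  0.2   1.71  0.07  0.82 -1.48] F [-2.4 -2.7  4.3] M [-0.36  0.27 -0.1 ] f 2.9
['left', '147', '-2'] [ 0.    -0.     0.009] [0.002 0.001 0.582]
tool x ang -178.1
```

Run:
```python
from h import *
p,d=bot.capture('wrist');q,e=bot.capture('scene')
a=np.vstack([cv2.resize(p,(560,420))[150:],cv2.resize(q[140:280,300:480],(560,310))]);cv2.imwrite('pics/c1.png',a[:,:,::-1])
```

```text
(no output)
```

View pics/c1.png

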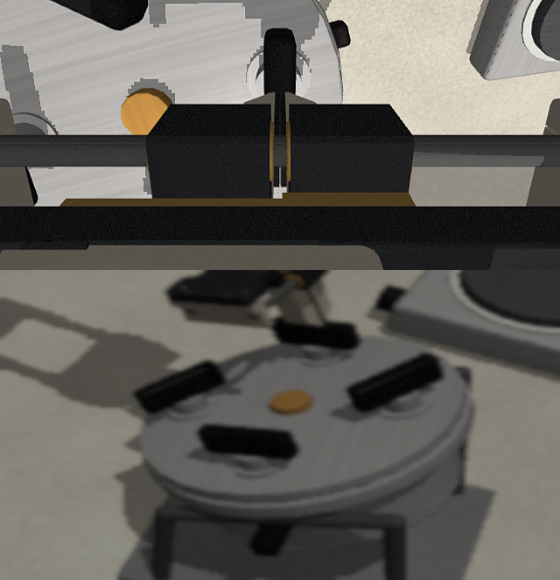

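The composite shows the fingers shut with their tips apparently over the left bar, with no bar between the pads: wrist tips at about (280,95) in the crop, scene tips at (290,325). I check the heights with the wrist depth.

Run:
```python
from h import *
o=bot.get_obs();p,d=bot.capture('wrist');X=cloud('wrist',p,d,o)
T=(X-o['tool_pos'])@rotm(o['tcp_rot'])
for u,v in [(320,205),(320,215),(320,225),(320,235),(320,250),(320,262),(320,275),(320,290),(320,320),(308,285),(334,285),(320,360),(200,240),(240,200),(167,300)]:
    print(u,v,p[v,u],d[v,u].round(1),'tool',T[v,u].round(1),'world',X[v,u].round(1))
m=bot.camera_model('scene');c=m['R']@o['tool_pos']+m['t'];f=240/np.tan(np.radians(m['vertical_fov'])/2)
print('tcp px scene',c[:2]/c[2]*f+[m['cx'],m['cy']],'depth',c[2]); s,e=bot.capture('scene')
c2=m['R']@G['left']+m['t'];print('grip px',c2[:2]/c2[2]*f+[m['cx'],m['cy']])
```

```text
320 205 [12  7 13] 184.5 tool [38.2  0.6 -6. ] world [526.7 177.  221.9]
320 215 [14 20 22] 164.9 tool [ 38.1   0.6 -26.4] world [518.8 174.7 240.5]
320 225 [29 21 28] 162.1 tool [ 34.8   0.6 -30.3] world [520.3 174.2 245.4]
320 235 [28 30 25] 164.0 tool [ 30.3   0.6 -29.7] world [524.7 174.2 246.6]
320 250 [20 17 21] 166.2 tool [ 23.5   0.6 -29.3] world [531.1 174.2 248.9]
320 262 [11 17 17] 167.1 tool [ 18.3   0.6 -29.9] world [535.6 174.1 251.5]
320 275 [26 26 25] 168.4 tool [ 12.5   0.6 -30.3] world [540.9 174.  254.1]
320 290 [22 23 18] 166.4 tool [  7.1   0.6 -33.9] world [544.4 173.5 259.5]
320 320 [34 31 31] 166.4 tool [ -5.2   0.6 -37.5] world [554.3 173.  267.6]
308 285 [92 88 78] 160.5 tool [ 11.5  -4.4 -38.7] world [538.7 168.1 261.7]
334 285 [87 79 72] 162.5 tool [ 10.7   6.4 -36.9] world [539.7 179.  261.5]
320 360 [53 51 53] 85.4 tool [  25.9    0.4 -112.8] world [496.2 165.  324.2]
200 240 [182 178 178] 211.4 tool [ 14.4 -64.4  15.2] world [558.9 114.4 204.9]
240 200 [185 182 181] 206.4 tool [ 36.2 -41.7  16.3] world [538.6 137.3 197.8]
167 300 [203 146  74] 209.2 tool [-15.8 -81.4   4.1] world [582.9  95.9 225.2]
tcp px scene [402.53480934 173.74174403] depth 1056.6647160368384
grip px [400.51519491 167.6007706 ]
```

Run:
```python
from h import *
o=bot.get_obs();p,d=bot.capture('wrist');X=cloud('wrist',p,d,o)
T=(X-o['tool_pos'])@rotm(o['tcp_rot'])
for v in range(262,300,4):
    print(v,[(u,int(p[v,u].max()),*T[v,u].round(0).astype(int)) for u in (290,300,306,311,330,335,340,350)])
k=(d>0)&(d<400)&(T[...,2]>-100)
for z0 in range(-120,20,8):
    m=(d>0)&(T[...,2]>z0)&(T[...,2]<=z0+8)&(abs(T[...,0])<40)&(abs(T[...,1])<60)
    if m.sum()>20: print(z0,m.sum(),'x',np.percentile(T[m][:,0],[2,98]).round(0),'y',np.percentile(T[m][:,1],[2,98]).round(0),'bright',np.median(p[m].max(-1)))
```

```text
262 [(290, 214, np.int64(3), np.int64(-16), np.int64(13)), (300, 220, np.int64(8), np.int64(-10), np.int64(-1)), (306, 26, np.int64(18), np.int64(-5), np.int64(-28)), (311, 14, np.int64(18), np.int64(-3), np.int64(-30)), (330, 16, np.int64(18), np.int64(5), np.int64(-28)), (335, 22, np.int64(18), np.int64(7), np.int64(-29)), (340, 209, np.int64(8), np.int64(11), np.int64(-1)), (350, 200, np.int64(3), np.int64(17), np.int64(13))]
266 [(290, 212, np.int64(0), np.int64(-16), np.int64(13)), (300, 227, np.int64(6), np.int64(-10), np.int64(-2)), (306, 14, np.int64(16), np.int64(-5), np.int64(-29)), (311, 23, np.int64(16), np.int64(-3), np.int64(-29)), (330, 25, np.int64(16), np.int64(5), np.int64(-29)), (335, 11, np.int64(16), np.int64(7), np.int64(-28)), (340, 205, np.int64(6), np.int64(11), np.int64(-2)), (350, 199, np.int64(0), np.int64(17), np.int64(14))]
270 [(290, 209, np.int64(-2), np.int64(-16), np.int64(13)), (300, 229, np.int64(4), np.int64(-10), np.int64(-2)), (306, 13, np.int64(14), np.int64(-6), np.int64(-28)), (311, 24, np.int64(14), np.int64(-3), np.int64(-29)), (330, 26, np
[... 3332 characters left out ...]
[-58.  58.] bright 38.0
-104 1691 x [33. 37.] y [-29.  30.] bright 18.0
-96 29 x [-2.  3.] y [-2.  3.] bright 81.0
-80 302 x [-9. -0.] y [-2.  3.] bright 30.0
-72 90 x [ 9. 11.] y [-2.  3.] bright 18.0
-64 162 x [10. 12.] y [-3.  4.] bright 20.5
-56 176 x [ 9. 12.] y [-3.  4.] bright 24.0
-48 401 x [10. 12.] y [-15.  16.] bright 86.0
-40 455 x [-5. 12.] y [-12.  12.] bright 86.0
-32 2411 x [10. 38.] y [-7.  8.] bright 20.0
-24 143 x [35. 39.] y [-7.  8.] bright 12.0
-16 127 x [35. 39.] y [-8.  8.] bright 11.0
-8 468 x [-2. 39.] y [-14.  13.] bright 208.0
0 66 x [-0. 13.] y [-14.  13.] bright 68.0
8 6787 x [-14.  38.] y [-59.  16.] bright 190.0
16 6497 x [-15.  39.] y [-49.  38.] bright 187.0
```

Wrist depth puts the real fingertips at tool z ≈ -31, just on the bar's top (-30). The hand is about 31 mm shorter than the stated TCP, so I open, go down 30 mm more and close again.

```bash
sed -i "s/(h-19)/(h-19-30)/" h.py; python3 s.py left 182 0
```

```text
4.15 [564.2 176.6 231.2] 0.5 q [ 0.14  0.2   1.71  0.07  0.82 -1.48] F [-2.2 -3.2  5. ] M [-0.41  0.26 -0.15] f 3.0
['left', '182', '0'] [ 0.    -0.001  0.149] [ 0.001  0.001 -0.001]
tool x ang -178.1
```

Request:
send_rows([
  {"x": 0,"y": 0,"z": -0.03,"ax": 0,"ay": 0,"az": 0,"jaw": 0},
  {"x": 0,"y": 0,"z": -0.03,"ax": 0,"ay": 0,"az": 0,"jaw": 0},
  {"x": 0,"y": 0,"z": -0.03,"ax": 0,"ay": 0,"az": 0,"jaw": 0},
  {"x": 0,"y": 0,"z": -0.03,"ax": 0,"ay": 0,"az": 0,"jaw": 0},
  {"x": 0,"y": 0,"z": 0.05,"ax": 0,"ay": 0,"az": 0,"jaw": 0},
  {"x": 0,"y": 0,"z": 0.1,"ax": 0,"ay": 0,"az": 0,"jaw": 0},
  {"x": 0,"y": 0,"z": 0.15,"ax": 0,"ay": 0,"az": 0,"jaw": -1},
  {"x": 0,"y": 0,"z": 0.15,"ax": 0,"ay": 0,"az": 0,"jaw": -1},
  {"x": 0,"y": 0,"z": 0.15,"ax": 0,"ay": 0,"az": 0,"jaw": -1},
  {"x": 0,"y": 0,"z": 0.15,"ax": 0,"ay": 0,"az": 0,"jaw": -1},
])

```text
time: 5.4
tool_pos: [575.3, 179.0, 202.7]
tcp_rot: [3.028, 0.4, 3.129]
contact_force: [1.6, -4.6, -5.6]
grip_width: 25.9
finger_force: 30.0
```

```bash
python3 s.py left 182 0 left 147 -2
```

```text
5.4 [575.3 179.  202.7] 25.9 q [ 0.14  0.25  1.73  0.07  0.75 -1.48] F [ 1.6 -4.6 -5.6] M [-0.8   0.3  -0.33] f 30.0
['left', '182', '0'] [-0.005  0.004 -0.005] [ 0.    -0.001 -0.001]
['left', '147', '-2'] [-0.005  0.004  0.005] [-0.    -0.001  0.582]
tool x ang -178.1
```

Run:
```python
from h import *
o=bot.get_obs();print(o['grip_width'],o['finger_force']);p,d=bot.capture('wrist');X=cloud('wrist',p,d,o)
T=(X-o['tool_pos'])@rotm(o['tcp_rot'])
for v in (200,230,260,275,285,295): print(v,[(u,int(p[v,u].max()),*[int(a) for a in T[v,u].round(0)]) for u in range(250,391,10)])
cv2.imwrite('pics/w2.png',p[100:,:,::-1])
```

```text
25.852504049680444 29.966073632240295
200 [(250, 140, 42, -31, -15), (260, 143, 42, -26, -14), (270, 140, 42, -22, -14), (280, 139, 42, -17, -14), (290, 144, 42, -13, -14), (300, 141, 42, -8, -14), (310, 141, 42, -4, -14), (320, 137, 42, 1, -13), (330, 138, 42, 5, -14), (340, 138, 42, 10, -13), (350, 210, 42, 14, -12), (360, 136, 42, 19, -12), (370, 140, 42, 23, -12), (380, 127, 39, 31, 4), (390, 228, -6, 77, 232)]
230 [(250, 139, 28, -31, -15), (260, 132, 29, -27, -16), (270, 134, 29, -22, -16), (280, 133, 28, -18, -14), (290, 136, 28, -13, -15), (300, 107, 28, -9, -14), (310, 4, 38, -3, -48), (320, 16, 38, 1, -49), (330, 13, 38, 4, -50), (340, 149, 28, 10, -14), (350, 219, 28, 14, -13), (360, 139, 28, 19, -12), (370, 141, 27, 24, -12), (380, 144, 27, 29, -11), (390, 137, 23, 36, 3)]
260 [(250, 219, 14, -32, -16), (260, 233, 14, -27, -16), (270, 144, 14, -23, -15), (280, 142, 14, -18, -15), (290, 141, 15, -13, -18), (300, 14, 30, -6, -61), (310, 27, 31, -3, -62), (320, 25, 31, 1, -62), (330, 32, 31, 4, -62), (340, 21, 31, 7, -61), (350, 147, 15, 14, -18), (360, 138, 13, 20, -12), (3
[... 481 characters left out ...]
11, -24, -38), (270, 101, 11, -20, -38), (280, 101, 12, -16, -39), (290, 58, 7, -13, -29), (300, 17, 20, -7, -59), (310, 25, 22, -3, -62), (320, 22, 21, 1, -61), (330, 25, 22, 4, -62), (340, 27, 21, 8, -60), (350, 39, 9, 13, -33), (360, 100, 11, 17, -39), (370, 98, 12, 21, -39), (380, 94, 11, 25, -39), (390, 221, 0, 34, -13)]
295 [(250, 25, 37, -16, -103), (260, 98, 12, -23, -49), (270, 97, 11, -19, -48), (280, 111, 11, -15, -48), (290, 145, 4, -12, -33), (300, 15, 17, -7, -60), (310, 17, 17, -3, -61), (320, 25, 18, 1, -61), (330, 23, 18, 4, -62), (340, 29, 17, 8, -59), (350, 101, 5, 13, -34), (360, 106, 12, 16, -48), (370, 101, 12, 20, -49), (380, 105, 11, 24, -48), (390, 25, 36, 17, -102)]
```

View pics/w2.png

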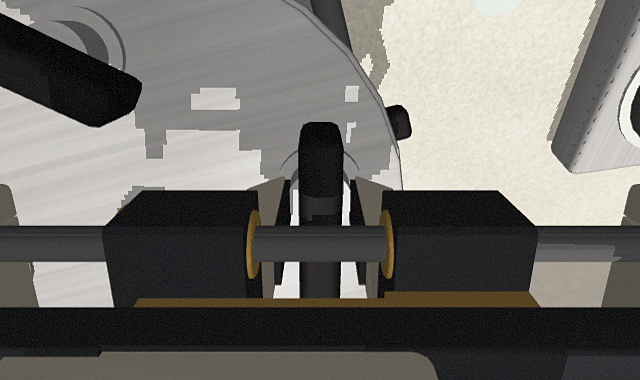

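The wrist view shows the fingers at y = ±13 (crop columns 285 and 350), clamped on the 28 mm hub rather than the bar. I open, rise 8 mm and close on the bar.

Request:
send_rows([
  {"x": 0,"y": 0,"z": 0,"ax": 0,"ay": 0,"az": 0,"jaw": 0},
  {"x": 0,"y": 0,"z": 0,"ax": 0,"ay": 0,"az": 0,"jaw": 0},
  {"x": 0,"y": 0,"z": -0.04,"ax": 0,"ay": 0,"az": 0,"jaw": 0},
  {"x": 0,"y": 0,"z": -0.04,"ax": 0,"ay": 0,"az": 0,"jaw": -1},
  {"x": 0,"y": 0,"z": -0.04,"ax": 0,"ay": 0,"az": 0,"jaw": -1},
  {"x": 0,"y": 0,"z": -0.04,"ax": 0,"ay": 0,"az": 0,"jaw": -1},
  {"x": 0,"y": 0,"z": -0.04,"ax": 0,"ay": 0,"az": 0,"jaw": -1},
  {"x": 0,"y": 0,"z": -0.04,"ax": 0,"ay": 0,"az": 0,"jaw": -1},
  {"x": 0,"y": 0,"z": -0.04,"ax": 0,"ay": 0,"az": 0,"jaw": -1},
  {"x": 0,"y": 0,"z": -0.04,"ax": 0,"ay": 0,"az": 0,"jaw": -1},
])

```text
time: 6.7
tool_pos: [572.5, 178.4, 210.4]
tcp_rot: [3.028, 0.401, 3.129]
contact_force: [-0.6, -5.3, -0.6]
grip_width: 15.4
finger_force: 29.9
```

```bash
sed -i "s/(h-19-30)/(h-19-22)/" h.py; python3 s.py left 182 0 left 147 -2
```

```text
6.7 [572.5 178.4 210.4] 15.4 q [ 0.14  0.24  1.72  0.07  0.77 -1.48] F [-0.6 -5.3 -0.6] M [-1.07  0.28 -0.48] f 29.9
['left', '182', '0'] [-0.002  0.002 -0.003] [ 0.001  0.    -0.001]
['left', '147', '-2'] [-0.002  0.002  0.007] [ 0.001 -0.     0.582]
tool x ang -178.1
```

Request:
send_rows([
  {"x": 0,"y": 0,"z": 0.002,"ax": 0,"ay": 0,"az": 0.12,"jaw": -1},
  {"x": 0,"y": 0,"z": 0.004,"ax": 0,"ay": 0,"az": 0.24,"jaw": -1},
  {"x": 0,"y": 0,"z": 0.006,"ax": 0,"ay": 0,"az": 0.36,"jaw": -1},
  {"x": 0,"y": 0,"z": 0.008,"ax": 0,"ay": 0,"az": 0.48,"jaw": -1},
  {"x": 0,"y": 0,"z": 0.01,"ax": 0,"ay": 0,"az": 0.58,"jaw": -1},
  {"x": 0,"y": 0,"z": 0.01,"ax": 0,"ay": 0,"az": 0.58,"jaw": -1},
  {"x": 0,"y": 0,"z": 0.01,"ax": 0,"ay": 0,"az": 0.58,"jaw": -1},
  {"x": 0,"y": 0,"z": 0.01,"ax": 0,"ay": 0,"az": 0.58,"jaw": -1},
  {"x": 0,"y": 0,"z": 0.01,"ax": 0,"ay": 0,"az": 0.58,"jaw": -1},
  {"x": 0,"y": 0,"z": 0.01,"ax": 0,"ay": 0,"az": 0.58,"jaw": -1},
])

```text
time: 7.95
tool_pos: [572.9, 178.2, 208.7]
tcp_rot: [2.817, 0.264, 2.501]
contact_force: [-2.8, -7.8, 2.4]
grip_width: 15.8
finger_force: 30.1
```

```bash
python3 s.py left 147 90 right 188 90
```

```text
7.95 [572.9 178.2 208.7] 15.8 q [ 0.14  0.24  1.72  0.07  0.77 -0.87] F [-2.8 -7.8  2.4] M [-1.77  0.63 -0.72] f 30.1
['left', '147', '90'] [-0.     0.006 -0.462] [-0.001 -0.     0.003]
['right', '188', '90'] [-0.645 -0.544 -0.462] [-0.    -0.    -0.681]
tool x ang 147.2
```

Request:
send_rows([
  {"x": 0,"y": 0,"z": 0,"ax": 0,"ay": 0,"az": 0,"jaw": 0},
  {"x": 0,"y": 0,"z": 0,"ax": 0,"ay": 0,"az": 0,"jaw": 0},
  {"x": 0,"y": 0,"z": -0.15,"ax": 0,"ay": 0,"az": 0,"jaw": 0},
  {"x": 0,"y": 0,"z": -0.35,"ax": 0,"ay": 0,"az": 0,"jaw": 0},
  {"x": -0.2,"y": -0.17,"z": -0.46,"ax": 0,"ay": 0,"az": -0.17,"jaw": 0},
  {"x": -0.42,"y": -0.36,"z": -0.46,"ax": 0,"ay": 0,"az": -0.34,"jaw": 0},
  {"x": -0.645,"y": -0.544,"z": -0.46,"ax": 0,"ay": 0,"az": -0.51,"jaw": 0},
  {"x": -0.645,"y": -0.544,"z": -0.46,"ax": 0,"ay": 0,"az": -0.681,"jaw": 0},
  {"x": -0.645,"y": -0.544,"z": -0.46,"ax": 0,"ay": 0,"az": -0.681,"jaw": 0},
  {"x": -0.645,"y": -0.544,"z": -0.35,"ax": 0,"ay": 0,"az": -0.681,"jaw": 0},
])

```text
time: 9.2
tool_pos: [592.7, 8.6, 274.4]
tcp_rot: [3.073, 0.415, -3.04]
contact_force: [0.3, -0.1, 0.0]
grip_width: 46.0
finger_force: 0.0
```

```bash
cat > look.py <<'E'
from h import *
# bars from scene+top depth relative to nominal centre
import sys
P0=C-34*n
for nm in sys.argv[1:]:
    p,d=bot.capture(nm)
    o=bot.get_obs();X=cloud(nm,p,d,o);h=(X-P0)@n
    u=(X-P0)@ex;v=(X-P0)@ey
    m=((d>0)&(p.max(-1)<75)&(h>32)&(h<52)&(np.hypot(u,v)<135)).astype(np.uint8)
    for k,g in G.items():
        e=g-C;mm=(m>0)&(np.hypot(u-e@ex,v-e@ey)<42)
        if mm.sum()<40: print(nm,k,'hidden');continue
        q=np.c_[u[mm],v[mm]].astype(np.float32);c,s,_=cv2.minAreaRect(q);D=np.linalg.svd(q-q.mean(0))[2][0]
        a=np.degrees(np.arctan2(D[1],D[0]));ra=np.degrees(np.arctan2(e@ey,e@ex))
        rel=(a-ra+30)%180-30
        print(nm,k,'n',mm.sum(),'size',np.round(s,0),'h',np.median(h[mm]).round(1),'err xy',np.round([c[0]-e@ex,c[1]-e@ey],1),'ang',round(a%180,1),'q',round(1.5-np.radians(rel),2))
E
python3 look.py top scene; python3 s.py right 188 0
```

```text
top far n 307 size [70. 17.] h 44.9 err xy [-0.5  0. ] ang 65.3 q 0.65
top right n 83 size [20. 16.] h 45.9 err xy [24.9  4.3] ang 3.6 q 0.16
top left n 276 size [15. 71.] h 43.6 err xy [-0.4  1. ] ang 146.3 q 0.81
top near n 89 size [71. 16.] h 43.6 err xy [-1.3  1.3] ang 56.9 q 0.8
scene far n 297 size [71. 18.] h 44.4 err xy [0.4 0.5] ang 64.9 q 0.66
scene right n 281 size [72. 18.] h 45.6 err xy [-0.3  0.2] ang 8.6 q 0.07
scene left n 140 size [14. 70.] h 44.0 err xy [ 0.4 -0.2] ang 148.3 q 0.77
scene near hidden
9.3 [591.    9.6 270.7] 45.8 q [-0.23  0.18  1.62  0.24  0.99 -2.01] F [ 0.6  0.3 -0.5] M [-0.    0.25  0.02] f 0.0
['right', '188', '0'] [-0.005 -0.008  0.328] [ 0.003 -0.003 -0.001]
tool x ang -172.0
```

Request:
send_rows([
  {"x": 0,"y": 0,"z": 0.18,"ax": 0,"ay": 0,"az": 0,"jaw": 0},
  {"x": 0,"y": 0,"z": 0.335,"ax": 0,"ay": 0,"az": 0,"jaw": 0},
  {"x": 0,"y": 0,"z": 0.335,"ax": 0,"ay": 0,"az": 0,"jaw": 0},
  {"x": 0,"y": 0,"z": 0.335,"ax": 0,"ay": 0,"az": 0,"jaw": -1},
  {"x": 0,"y": 0,"z": 0.335,"ax": 0,"ay": 0,"az": 0,"jaw": -1},
  {"x": 0,"y": 0,"z": 0.335,"ax": 0,"ay": 0,"az": 0,"jaw": -1},
  {"x": 0,"y": 0,"z": 0.335,"ax": 0,"ay": 0,"az": 0,"jaw": -1},
  {"x": 0,"y": 0,"z": 0.335,"ax": 0,"ay": 0,"az": 0,"jaw": -1},
  {"x": 0,"y": 0,"z": 0.335,"ax": 0,"ay": 0,"az": 0,"jaw": -1},
  {"x": 0,"y": 0,"z": 0.335,"ax": 0,"ay": 0,"az": 0,"jaw": -1},
])

```text
time: 10.55
tool_pos: [618.3, 15.0, 212.4]
tcp_rot: [3.075, 0.413, -3.04]
contact_force: [0.6, -5.6, 0.4]
grip_width: 16.1
finger_force: 29.9
```

```bash
python3 s.py right 188 0 right 147 -2
```

```text
10.55 [618.3  15.  212.4] 16.1 q [-0.21  0.28  1.66  0.25  0.84 -2.02] F [ 0.6 -5.6  0.4] M [-1.04  0.2  -0.41] f 29.9
['right', '188', '0'] [0.006 0.002 0.005] [-0.001  0.002  0.   ]
['right', '147', '-2'] [0.006 0.002 0.015] [-0.     0.003  0.684]
tool x ang -172.0
```

Request:
send_rows([
  {"x": 0.002,"y": 0,"z": 0.002,"ax": 0,"ay": 0,"az": 0.12,"jaw": -1},
  {"x": 0.004,"y": 0,"z": 0.004,"ax": 0,"ay": 0,"az": 0.24,"jaw": -1},
  {"x": 0.005,"y": 0,"z": 0.006,"ax": 0,"ay": 0,"az": 0.36,"jaw": -1},
  {"x": 0.005,"y": 0,"z": 0.008,"ax": 0,"ay": 0,"az": 0.48,"jaw": -1},
  {"x": 0.005,"y": 0,"z": 0.01,"ax": 0,"ay": 0,"az": 0.6,"jaw": -1},
  {"x": 0.005,"y": 0,"z": 0.012,"ax": 0,"ay": 0,"az": 0.68,"jaw": -1},
  {"x": 0.005,"y": 0,"z": 0.012,"ax": 0,"ay": 0,"az": 0.68,"jaw": -1},
  {"x": 0.005,"y": 0,"z": 0.012,"ax": 0,"ay": 0,"az": 0.68,"jaw": -1},
  {"x": 0.005,"y": 0,"z": 0.012,"ax": 0,"ay": 0,"az": 0.68,"jaw": -1},
  {"x": 0.005,"y": 0,"z": 0.012,"ax": 0,"ay": 0,"az": 0.68,"jaw": -1},
])

```text
time: 11.8
tool_pos: [619.0, 13.0, 210.7]
tcp_rot: [2.817, 0.271, 2.5]
contact_force: [-2.1, -14.4, 4.4]
grip_width: 15.8
finger_force: 30.0
```

```bash
python3 look.py top scene; python3 s.py right 106.7 -4
```

```text
top far n 284 size [65. 17.] h 44.5 err xy [0.9 2.2] ang 65.7 q 0.64
top right hidden
top left n 275 size [15. 72.] h 42.7 err xy [-0.6  1. ] ang 146.2 q 0.81
top near n 162 size [71. 17.] h 43.4 err xy [-1.9  1.3] ang 65.3 q 0.65
scene far n 289 size [71. 19.] h 44.4 err xy [0.6 0.5] ang 65.1 q 0.66
scene right n 185 size [42. 63.] h 45.2 err xy [ 2.3 -0.2] ang 142.4 q 0.88
scene left hidden
scene near hidden
11.9 [619.   12.9 210.8] 15.8 q [-0.21  0.28  1.66  0.25  0.84 -1.31] F [ -2.6 -15.1   5.9] M [-2.12  0.33 -0.97] f 30.0
['right', '106.7', '-4'] [0.013 0.007 0.017] [0.002 0.006 0.675]
tool x ang 147.2
```

Request:
send_rows([
  {"x": -0.001,"y": -0.002,"z": 0.002,"ax": 0,"ay": 0,"az": 0.12,"jaw": -1},
  {"x": -0.003,"y": -0.004,"z": 0.004,"ax": 0,"ay": 0,"az": 0.24,"jaw": -1},
  {"x": -0.004,"y": -0.006,"z": 0.006,"ax": 0,"ay": 0,"az": 0.36,"jaw": -1},
  {"x": -0.004,"y": -0.006,"z": 0.008,"ax": 0,"ay": 0,"az": 0.48,"jaw": -1},
  {"x": -0.004,"y": -0.006,"z": 0.01,"ax": 0,"ay": 0,"az": 0.6,"jaw": -1},
  {"x": -0.004,"y": -0.006,"z": 0.012,"ax": 0,"ay": 0,"az": 0.66,"jaw": -1},
  {"x": -0.004,"y": -0.006,"z": 0.012,"ax": 0,"ay": 0,"az": 0.66,"jaw": -1},
  {"x": -0.004,"y": -0.006,"z": 0.012,"ax": 0,"ay": 0,"az": 0.66,"jaw": -1},
  {"x": -0.004,"y": -0.006,"z": 0.012,"ax": 0,"ay": 0,"az": 0.66,"jaw": -1},
  {"x": -0.004,"y": -0.006,"z": 0.012,"ax": 0,"ay": 0,"az": 0.66,"jaw": -1},
])

```text
time: 13.15
tool_pos: [618.9, 11.4, 208.0]
tcp_rot: [2.724, 0.01, 1.851]
contact_force: [-7.5, -17.6, 7.1]
grip_width: 15.7
finger_force: 30.0
```

```bash
python3 s.py right 106.7 0 left 147 90
```

```text
13.15 [618.9  11.4 208. ] 15.7 q [-0.21  0.28  1.67  0.25  0.83 -0.63] F [ -7.5 -17.6   7.1] M [-2.38  1.07 -0.93] f 30.0
['right', '106.7', '0'] [ 0.021  0.005 -0.015] [0.001 0.005 0.016]
['left', '147', '90'] [ 0.866  0.02  -0.469] [-0.     0.005 -0.656]
tool x ang 107.6
```

Request:
send_rows([
  {"x": 0,"y": 0,"z": 0,"ax": 0,"ay": 0,"az": 0,"jaw": 0},
  {"x": 0,"y": 0,"z": 0,"ax": 0,"ay": 0,"az": 0,"jaw": 0},
  {"x": 0,"y": 0,"z": -0.15,"ax": 0,"ay": 0,"az": 0,"jaw": 0},
  {"x": 0,"y": 0,"z": -0.35,"ax": 0,"ay": 0,"az": 0,"jaw": 0},
  {"x": 0.28,"y": 0,"z": -0.46,"ax": 0,"ay": 0,"az": -0.16,"jaw": 0},
  {"x": 0.56,"y": 0.01,"z": -0.46,"ax": 0,"ay": 0,"az": -0.33,"jaw": 0},
  {"x": 0.85,"y": 0.02,"z": -0.46,"ax": 0,"ay": 0,"az": -0.5,"jaw": 0},
  {"x": 0.855,"y": 0.02,"z": -0.46,"ax": 0,"ay": 0,"az": -0.656,"jaw": 0},
  {"x": 0.855,"y": 0.02,"z": -0.46,"ax": 0,"ay": 0,"az": -0.656,"jaw": 0},
  {"x": 0.855,"y": 0.02,"z": -0.46,"ax": 0,"ay": 0,"az": -0.656,"jaw": 0},
])

```text
time: 14.4
tool_pos: [538.7, 170.2, 291.6]
tcp_rot: [2.814, 0.262, 2.494]
contact_force: [0.1, 0.8, -1.0]
grip_width: 46.3
finger_force: 0.0
```

```bash
python3 look.py top scene; python3 s.py left 147 -2
```

```text
top far n 312 size [70. 17.] h 44.6 err xy [-0.4 -0.1] ang 65.5 q 0.65
top right n 300 size [17. 72.] h 41.9 err xy [-0.8 -0.8] ang 106.9 q 1.5
top left n 136 size [15. 44.] h 43.8 err xy [10.7 -6.3] ang 146.2 q 0.81
top near n 239 size [72. 16.] h 43.4 err xy [-1.3  0.8] ang 61.1 q 0.73
scene far n 295 size [72. 22.] h 44.6 err xy [-0.   0.7] ang 64.9 q 0.66
scene right n 233 size [17. 70.] h 43.2 err xy [ 0.5 -1. ] ang 105.8 q 1.51
scene left n 143 size [16. 70.] h 44.0 err xy [ 1.  -1.2] ang 148.3 q 0.77
scene near n 224 size [71. 19.] h 43.2 err xy [-1.   1.7] ang 63.1 q 0.69
14.5 [538.8 169.8 291.5] 45.9 q [ 0.14  0.11  1.65  0.07  0.97 -0.86] F [ 0.1 -0.5 -0.3] M [-0.1   0.24  0.04] f 0.0
['left', '147', '-2'] [-0.    -0.003  0.448] [ 0.001 -0.    -0.004]
tool x ang 146.8
```

Request:
send_rows([
  {"x": 0,"y": -0.003,"z": 0.15,"ax": 0,"ay": 0,"az": 0,"jaw": 0},
  {"x": -0.002,"y": -0.006,"z": 0.3,"ax": 0,"ay": 0,"az": 0,"jaw": 0},
  {"x": -0.004,"y": -0.008,"z": 0.44,"ax": 0,"ay": 0,"az": 0,"jaw": 0},
  {"x": -0.004,"y": -0.008,"z": 0.44,"ax": 0,"ay": 0,"az": 0,"jaw": 0},
  {"x": -0.004,"y": -0.008,"z": 0.44,"ax": 0,"ay": 0,"az": 0,"jaw": -1},
  {"x": -0.004,"y": -0.008,"z": 0.44,"ax": 0,"ay": 0,"az": 0,"jaw": -1},
  {"x": -0.004,"y": -0.008,"z": 0.44,"ax": 0,"ay": 0,"az": 0,"jaw": -1},
  {"x": -0.004,"y": -0.008,"z": 0.44,"ax": 0,"ay": 0,"az": 0,"jaw": -1},
  {"x": -0.004,"y": -0.008,"z": 0.44,"ax": 0,"ay": 0,"az": 0,"jaw": -1},
  {"x": -0.004,"y": -0.008,"z": 0.44,"ax": 0,"ay": 0,"az": 0,"jaw": -1},
])

```text
time: 15.75
tool_pos: [572.5, 177.7, 211.1]
tcp_rot: [2.815, 0.263, 2.498]
contact_force: [-3.2, -5.0, 2.7]
grip_width: 16.2
finger_force: 29.9
```

```bash
python3 s.py left 107.2 -4
```

```text
15.75 [572.5 177.7 211.1] 16.2 q [ 0.14  0.24  1.72  0.07  0.77 -0.87] F [-3.2 -5.   2.7] M [-1.05  0.62 -0.35] f 29.9
['left', '107.2', '-4'] [0.002 0.005 0.02 ] [ 0.    -0.     0.663]
tool x ang 147.0
```

Request:
send_rows([
  {"x": 0,"y": 0,"z": 0.002,"ax": 0,"ay": 0,"az": 0.12,"jaw": -1},
  {"x": 0,"y": 0,"z": 0.004,"ax": 0,"ay": 0,"az": 0.24,"jaw": -1},
  {"x": 0,"y": 0,"z": 0.006,"ax": 0,"ay": 0,"az": 0.36,"jaw": -1},
  {"x": 0,"y": 0,"z": 0.008,"ax": 0,"ay": 0,"az": 0.48,"jaw": -1},
  {"x": 0,"y": 0,"z": 0.012,"ax": 0,"ay": 0,"az": 0.6,"jaw": -1},
  {"x": 0,"y": 0,"z": 0.014,"ax": 0,"ay": 0,"az": 0.665,"jaw": -1},
  {"x": 0,"y": 0,"z": 0.014,"ax": 0,"ay": 0,"az": 0.665,"jaw": -1},
  {"x": 0,"y": 0,"z": 0.014,"ax": 0,"ay": 0,"az": 0.665,"jaw": -1},
  {"x": 0,"y": 0,"z": 0.014,"ax": 0,"ay": 0,"az": 0.665,"jaw": -1},
  {"x": 0,"y": 0,"z": 0.014,"ax": 0,"ay": 0,"az": 0.665,"jaw": -1},
])

```text
time: 17.0
tool_pos: [572.6, 178.1, 208.3]
tcp_rot: [2.727, 0.001, 1.845]
contact_force: [-7.7, -4.7, 6.1]
grip_width: 15.9
finger_force: 30.0
```

```bash
python3 s.py left 107.2 0 far 65.3 90
```

```text
17.0 [572.6 178.1 208.3] 15.9 q [ 0.14  0.24  1.72  0.07  0.77 -0.17] F [-7.7 -4.7  6.1] M [-1.11  1.28 -0.36] f 30.0
['left', '107.2', '0'] [ 0.003  0.007 -0.013] [-0.001 -0.001 -0.002]
['far', '65.3', '90'] [-0.423  0.428 -0.464] [-0.002 -0.     0.696]
tool x ang 107.1
```

Left is at about 1.49. On to the far nut.

Request:
send_rows([
  {"x": 0,"y": 0,"z": 0,"ax": 0,"ay": 0,"az": 0,"jaw": 0},
  {"x": 0,"y": 0,"z": 0,"ax": 0,"ay": 0,"az": 0,"jaw": 0},
  {"x": 0,"y": 0,"z": -0.15,"ax": 0,"ay": 0,"az": 0,"jaw": 0},
  {"x": 0,"y": 0,"z": -0.35,"ax": 0,"ay": 0,"az": 0,"jaw": 0},
  {"x": -0.14,"y": 0.14,"z": -0.46,"ax": 0,"ay": 0,"az": 0.17,"jaw": 0},
  {"x": -0.28,"y": 0.28,"z": -0.46,"ax": 0,"ay": 0,"az": 0.34,"jaw": 0},
  {"x": -0.423,"y": 0.425,"z": -0.46,"ax": 0,"ay": 0,"az": 0.51,"jaw": 0},
  {"x": -0.423,"y": 0.425,"z": -0.46,"ax": 0,"ay": 0,"az": 0.696,"jaw": 0},
  {"x": -0.423,"y": 0.425,"z": -0.46,"ax": 0,"ay": 0,"az": 0.696,"jaw": 0},
  {"x": -0.423,"y": 0.425,"z": -0.46,"ax": 0,"ay": 0,"az": 0.696,"jaw": 0},
])

```text
time: 18.25
tool_pos: [635.4, 108.6, 326.8]
tcp_rot: [2.822, -0.272, 1.164]
contact_force: [-0.6, -0.2, -0.4]
grip_width: 46.0
finger_force: 0.0
```

```bash
python3 look.py top scene; python3 s.py far 65.3 -2
```

```text
top far hidden
top right n 244 size [17. 60.] h 42.8 err xy [ 1.1 -5.9] ang 107.6 q 1.48
top left hidden
top near n 154 size [71. 17.] h 42.8 err xy [-1.6  1.5] ang 66.0 q 0.64
scene far n 299 size [70. 19.] h 44.3 err xy [ 0.7 -0.7] ang 65.2 q 0.66
scene right n 230 size [16. 70.] h 43.8 err xy [ 0.7 -0.7] ang 105.9 q 1.51
scene left n 164 size [17. 74.] h 42.3 err xy [0.7 1.7] ang 105.4 q 1.52
scene near n 221 size [70. 18.] h 42.5 err xy [0.2 1.2] ang 63.7 q 0.68
18.35 [635.4 108.7 327. ] 45.6 q [-0.01  0.25  1.39  0.13  1.11  0.41] F [-0.5 -0.3  0. ] M [-0.16  0.31 -0.01] f 0.0
['far', '65.3', '-2'] [-0.004  0.001  0.455] [-0.    -0.002  0.003]
tool x ang 65.5
```

Request:
send_rows([
  {"x": 0,"y": 0,"z": 0.15,"ax": 0,"ay": 0,"az": 0,"jaw": 0},
  {"x": -0.004,"y": 0,"z": 0.3,"ax": 0,"ay": 0,"az": 0,"jaw": 0},
  {"x": -0.006,"y": -0.002,"z": 0.445,"ax": 0,"ay": 0,"az": 0,"jaw": 0},
  {"x": -0.006,"y": -0.002,"z": 0.445,"ax": 0,"ay": 0,"az": 0,"jaw": 0},
  {"x": -0.006,"y": -0.002,"z": 0.445,"ax": 0,"ay": 0,"az": 0,"jaw": -1},
  {"x": -0.006,"y": -0.002,"z": 0.445,"ax": 0,"ay": 0,"az": 0,"jaw": -1},
  {"x": -0.006,"y": -0.002,"z": 0.445,"ax": 0,"ay": 0,"az": 0,"jaw": -1},
  {"x": -0.006,"y": -0.002,"z": 0.445,"ax": 0,"ay": 0,"az": 0,"jaw": -1},
  {"x": -0.006,"y": -0.002,"z": 0.445,"ax": 0,"ay": 0,"az": 0,"jaw": -1},
  {"x": -0.006,"y": -0.002,"z": 0.445,"ax": 0,"ay": 0,"az": 0,"jaw": -1},
])

```text
time: 19.6
tool_pos: [669.2, 117.4, 245.4]
tcp_rot: [2.823, -0.273, 1.161]
contact_force: [-5.1, 1.7, 4.2]
grip_width: 15.8
finger_force: 30.0
```

```bash
python3 s.py far 17.2 -4
```

```text
19.6 [669.2 117.4 245.4] 15.8 q [0.01 0.36 1.45 0.13 0.94 0.4 ] F [-5.1  1.7  4.2] M [0.15 1.04 0.34] f 30.0
['far', '17.2', '-4'] [0.003 0.003 0.022] [-0.001 -0.001  0.802]
tool x ang 65.3
```

Request:
send_rows([
  {"x": 0,"y": 0,"z": 0.002,"ax": 0,"ay": 0,"az": 0.12,"jaw": -1},
  {"x": 0,"y": 0,"z": 0.004,"ax": 0,"ay": 0,"az": 0.24,"jaw": -1},
  {"x": 0,"y": 0,"z": 0.006,"ax": 0,"ay": 0,"az": 0.36,"jaw": -1},
  {"x": 0,"y": 0,"z": 0.008,"ax": 0,"ay": 0,"az": 0.48,"jaw": -1},
  {"x": 0,"y": 0,"z": 0.01,"ax": 0,"ay": 0,"az": 0.6,"jaw": -1},
  {"x": 0,"y": 0,"z": 0.012,"ax": 0,"ay": 0,"az": 0.72,"jaw": -1},
  {"x": 0,"y": 0,"z": 0.014,"ax": 0,"ay": 0,"az": 0.805,"jaw": -1},
  {"x": 0,"y": 0,"z": 0.014,"ax": 0,"ay": 0,"az": 0.805,"jaw": -1},
  {"x": 0,"y": 0,"z": 0.014,"ax": 0,"ay": 0,"az": 0.805,"jaw": -1},
  {"x": 0,"y": 0,"z": 0.014,"ax": 0,"ay": 0,"az": 0.805,"jaw": -1},
])

```text
time: 20.85
tool_pos: [671.5, 117.3, 243.9]
tcp_rot: [3.141, -0.42, 0.273]
contact_force: [-2.6, 0.9, 6.5]
grip_width: 15.7
finger_force: 30.0
```

```bash
python3 s.py far 17.2 0 near 64.2 90
```

```text
20.85 [671.5 117.3 243.9] 15.7 q [0.01 0.36 1.45 0.13 0.93 1.24] F [-2.6  0.9  6.5] M [-0.04  0.72 -0.08] f 30.0
['far', '17.2', '0'] [-0.003 -0.004 -0.01 ] [-0.    -0.003 -0.004]
['near', '64.2', '90'] [-0.85  -0.007 -0.462] [ 0.001 -0.003 -0.787]
tool x ang 17.0
```

Request:
send_rows([
  {"x": 0,"y": 0,"z": 0,"ax": 0,"ay": 0,"az": 0,"jaw": 0},
  {"x": 0,"y": 0,"z": 0,"ax": 0,"ay": 0,"az": 0,"jaw": 0},
  {"x": 0,"y": 0,"z": -0.15,"ax": 0,"ay": 0,"az": 0,"jaw": 0},
  {"x": 0,"y": 0,"z": -0.35,"ax": 0,"ay": 0,"az": 0,"jaw": 0},
  {"x": -0.28,"y": 0,"z": -0.46,"ax": 0,"ay": 0,"az": -0.16,"jaw": 0},
  {"x": -0.56,"y": 0,"z": -0.46,"ax": 0,"ay": 0,"az": -0.33,"jaw": 0},
  {"x": -0.85,"y": -0.005,"z": -0.46,"ax": 0,"ay": 0,"az": -0.5,"jaw": 0},
  {"x": -0.85,"y": -0.005,"z": -0.46,"ax": 0,"ay": 0,"az": -0.65,"jaw": 0},
  {"x": -0.85,"y": -0.005,"z": -0.46,"ax": 0,"ay": 0,"az": -0.787,"jaw": 0},
  {"x": -0.85,"y": -0.005,"z": -0.46,"ax": 0,"ay": 0,"az": -0.787,"jaw": 0},
])

```text
time: 22.1
tool_pos: [484.8, 66.2, 257.8]
tcp_rot: [2.828, -0.279, 1.14]
contact_force: [0.6, 0.6, 0.1]
grip_width: 46.1
finger_force: 0.0
```

```bash
python3 look.py top scene; python3 s.py near 64.2 -2
```

```text
top far n 295 size [72. 16.] h 42.6 err xy [0.7 0.5] ang 16.2 q 1.51
top right n 295 size [17. 72.] h 42.0 err xy [-0.3 -0.1] ang 106.8 q 1.5
top left n 288 size [17. 71.] h 41.1 err xy [-0.1  1.4] ang 107.5 q 1.49
top near n 55 size [13. 17.] h 42.5 err xy [10.8 28.1] ang 172.5 q 1.93
scene far n 266 size [72. 18.] h 42.4 err xy [1.  0.3] ang 17.9 q 1.48
scene right n 225 size [17. 71.] h 43.0 err xy [0.5 0.9] ang 105.9 q 1.51
scene left n 156 size [16. 69.] h 42.1 err xy [2.2 0.7] ang 106.3 q 1.51
scene near n 215 size [70. 16.] h 42.9 err xy [2.1 1.4] ang 64.7 q 0.67
22.2 [484.9  66.3 257.7] 45.8 q [-0.14 -0.02  1.88  0.21  0.91  0.24] F [ 0.4  0.4 -0.3] M [-0.15  0.38  0.04] f 0.0
['near', '64.2', '-2'] [0.003 0.003 0.455] [-0.    -0.001 -0.002]
tool x ang 64.1
```

Request:
send_rows([
  {"x": 0,"y": 0,"z": 0.15,"ax": 0,"ay": 0,"az": 0,"jaw": 0},
  {"x": 0,"y": 0,"z": 0.3,"ax": 0,"ay": 0,"az": 0,"jaw": 0},
  {"x": 0,"y": 0,"z": 0.445,"ax": 0,"ay": 0,"az": 0,"jaw": 0},
  {"x": 0,"y": 0,"z": 0.445,"ax": 0,"ay": 0,"az": 0,"jaw": 0},
  {"x": 0,"y": 0,"z": 0.445,"ax": 0,"ay": 0,"az": 0,"jaw": -1},
  {"x": 0,"y": 0,"z": 0.445,"ax": 0,"ay": 0,"az": 0,"jaw": -1},
  {"x": 0,"y": 0,"z": 0.445,"ax": 0,"ay": 0,"az": 0,"jaw": -1},
  {"x": 0,"y": 0,"z": 0.445,"ax": 0,"ay": 0,"az": 0,"jaw": -1},
  {"x": 0,"y": 0,"z": 0.445,"ax": 0,"ay": 0,"az": 0,"jaw": -1},
  {"x": 0,"y": 0,"z": 0.445,"ax": 0,"ay": 0,"az": 0,"jaw": -1},
])

```text
time: 23.45
tool_pos: [518.3, 76.5, 176.5]
tcp_rot: [2.829, -0.278, 1.142]
contact_force: [-5.7, 0.6, 2.2]
grip_width: 16.1
finger_force: 29.9
```

```bash
python3 s.py near 17.2 -4
```

```text
23.45 [518.3  76.5 176.5] 16.1 q [-0.1   0.14  1.95  0.24  0.67  0.21] F [-5.7  0.6  2.2] M [-0.02  0.84  0.21] f 29.9
['near', '17.2', '-4'] [0.004 0.01  0.022] [-0.002 -0.     0.784]
tool x ang 64.2
```

Request:
send_rows([
  {"x": 0,"y": 0,"z": 0.002,"ax": 0,"ay": 0,"az": 0.12,"jaw": -1},
  {"x": 0,"y": 0,"z": 0.004,"ax": 0,"ay": 0,"az": 0.24,"jaw": -1},
  {"x": 0,"y": 0,"z": 0.006,"ax": 0,"ay": 0,"az": 0.36,"jaw": -1},
  {"x": 0,"y": 0,"z": 0.008,"ax": 0,"ay": 0,"az": 0.48,"jaw": -1},
  {"x": 0,"y": 0,"z": 0.01,"ax": 0,"ay": 0,"az": 0.6,"jaw": -1},
  {"x": 0,"y": 0,"z": 0.012,"ax": 0,"ay": 0,"az": 0.72,"jaw": -1},
  {"x": 0,"y": 0,"z": 0.014,"ax": 0,"ay": 0,"az": 0.785,"jaw": -1},
  {"x": 0,"y": 0,"z": 0.014,"ax": 0,"ay": 0,"az": 0.785,"jaw": -1},
  {"x": 0,"y": 0,"z": 0.014,"ax": 0,"ay": 0,"az": 0.785,"jaw": -1},
  {"x": 0,"y": 0,"z": 0.014,"ax": 0,"ay": 0,"az": 0.785,"jaw": -1},
])

```text
time: 24.7
tool_pos: [518.9, 76.3, 173.8]
tcp_rot: [3.141, -0.414, 0.276]
contact_force: [-9.5, -1.5, 6.0]
grip_width: 16.0
finger_force: 30.1
```

```bash
python3 s.py near 17.2 0
```

```text
24.7 [518.9  76.3 173.8] 16.0 q [-0.1   0.15  1.95  0.24  0.67  1.03] F [-9.5 -1.5  6. ] M [-0.62  1.24 -0.16] f 30.1
['near', '17.2', '0'] [ 0.013  0.002 -0.011] [-0.002  0.002 -0.001]
tool x ang 17.2
```

Request:
send_rows([
  {"x": 0,"y": 0,"z": 0,"ax": 0,"ay": 0,"az": 0,"jaw": 0},
  {"x": 0,"y": 0,"z": 0,"ax": 0,"ay": 0,"az": 0,"jaw": 0},
  {"x": 0,"y": 0,"z": 0,"ax": 0,"ay": 0,"az": 0,"jaw": 0},
  {"x": 0,"y": 0,"z": -0.15,"ax": 0,"ay": 0,"az": 0,"jaw": 0},
  {"x": 0,"y": 0,"z": -0.35,"ax": 0,"ay": 0,"az": 0,"jaw": 0},
  {"x": -0.2,"y": 0,"z": -0.5,"ax": 0,"ay": 0,"az": 0,"jaw": 0},
  {"x": -0.4,"y": 0,"z": -0.65,"ax": 0,"ay": 0,"az": 0,"jaw": 0},
  {"x": -0.6,"y": 0,"z": -0.7,"ax": 0,"ay": 0,"az": 0,"jaw": 0},
  {"x": -0.6,"y": 0,"z": -0.7,"ax": 0,"ay": 0,"az": 0,"jaw": 0},
  {"x": -0.6,"y": 0,"z": -0.7,"ax": 0,"ay": 0,"az": 0,"jaw": 0},
])

```text
time: 25.95
tool_pos: [361.2, 30.9, 253.9]
tcp_rot: [3.14, -0.418, 0.275]
contact_force: [0.7, -0.6, -0.5]
grip_width: 45.9
finger_force: 0.0
```

```bash
python3 look.py top scene; python3 s.py
python3 - <<'E'
from h import *
p,d=bot.capture('top');cv2.imwrite('pics/end.png',p[:,:,::-1])
E
```

```text
top far n 296 size [72. 16.] h 42.5 err xy [0.8 0.6] ang 16.2 q 1.51
top right n 293 size [18. 72.] h 41.8 err xy [-0.5 -0.2] ang 107.1 q 1.49
top left n 286 size [16. 71.] h 40.9 err xy [0.3 1.5] ang 107.1 q 1.49
top near n 273 size [72. 16.] h 42.1 err xy [-1.4  1.7] ang 16.3 q 1.51
scene far n 269 size [71. 19.] h 42.2 err xy [1.4 0.3] ang 17.2 q 1.49
scene right n 225 size [17. 72.] h 42.3 err xy [0.1 0.3] ang 105.9 q 1.51
scene left n 155 size [16. 69.] h 42.2 err xy [1.9 1.2] ang 106.5 q 1.5
scene near n 194 size [71. 19.] h 41.8 err xy [ 0.2 -1.2] ang 18.9 q 1.46
26.05 [361.3  31.3 253.5] 46.1 q [-0.38 -0.29  2.1   0.29  1.01  0.8 ] F [-0.3  0.1 -0.1] M [-0.11  0.4   0.  ] f 0.0
tool x ang 17.1
```

View pics/end.png

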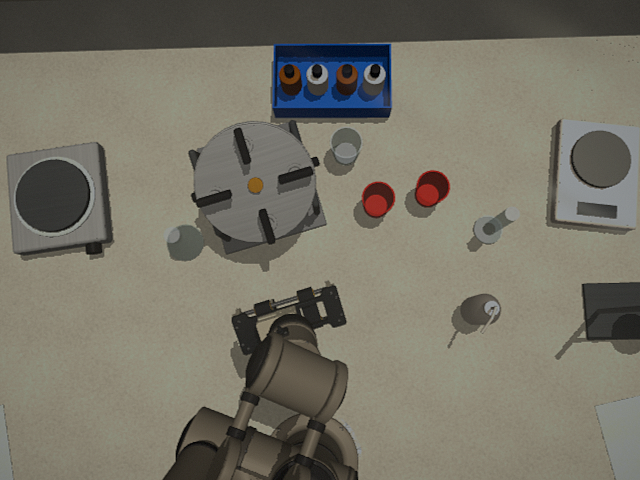

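The final top view shows all four bars pointing at the boss (255,185). The flask (185,242), beaker (345,147), cylinder (488,230) and wash bottle (480,308) haven't moved, and the gripper is clear. I hand the job in.

```bash
python3 -c "
from plant import bot
print(bot.close_job())"
```

```text
the job is handed in; nothing more can be done
None
```

The job is handed in, with no verdict shown: all four nuts measure about 1.5 rad (home) with their bars pointing at the cover's centre, the gripper is clear, and in the last top view the flask, beaker, cylinder and wash bottle stand where they were.

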